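# Charge a milling jar with grinding balls through its narrow mouth

### The arm

A 7-joint arm with a two-finger parallel gripper is mounted at the origin on a cart in front of the work surface, level with it; the furniture and walls round the work are solid. World frame = base frame: x ahead of the robot, y to its left, z up, the work surface at z = 0. Lengths are in m, angles in rad, forces in N, time in s.
With the tool pointing down it reaches from about 0.425 to 0.875 m from the base axis. Payload 8.4 kg.
Tool frame: the origin (TCP) lies midway between the tips of the shut fingers; the grasp point (between the pads) lies behind it (robot.grip_point_offset is the z of the grasp point in the tool frame, in m); z points along the fingers, y is the line along which they close (so a half turn about z gives the same grasp; the last joint's range is limited). The gripper opens to 87 mm and grips with 3 to 60 N. Pads are 19 mm wide; open, the fingers measure 117 mm over their backs; the gripper's body (75 mm by 190 mm) begins 51 mm behind the grasp point.
Start: joints at [-1.229, 0.333, 0.04, 1.465, -0.013, 1.343, -0.059], TCP at [0.277, 0.588, 0.223] pointing down, gripper open.
Joint ranges: [-2.58, 2.58], [-0.38, 2.09], [-1.3, 1.39], [0.25, 2.4], [-1.5, 4.64], [0.08, 2.09], [-2.65, 2.65]. Speed limits (rad/s): [2.22, 2.22, 2.79, 2.79, 3.14, 3.14, 3.14].

### API

Orientations are given as [roll, pitch, yaw] about the fixed x, y, z axes, in that order (R = Rz(yaw) Ry(pitch) Rx(roll)).
In Python, from rig import robot, vision, find_in gives the robot as it stands.
- The arm moves only by the shell command python3 -m pendant 'ROWS'. ROWS is JSON, a list that holds one entry, the list of rows, each a list of 7 numbers: the closure, from -1 (fully open) to 1 (shut), then the shift along the tool's x, y, z normalised to -1 to 1, where 1 is 0.6 m, then the turn, a rotation vector about the tool's x, y, z normalised to -1 to 1, where 1 is 30 degrees. In form: [[[fingers, tx, ty, tz, wx, wy, wz], ...]]. A call has 1 to 10 rows; each row is the pose to reach, as a shift and turn from the pose commanded when the call began, along the tool's axes at that moment; what a row does not reach only later rows make up. A row lasts 1/10 s, in which the tool goes at most 50 mm and 8.59 degrees, less where a joint would pass 70% of its speed; a pose out of reach is approached as far as the arm can. A call with a number of a shift or a turn outside -1 to 1 is refused whole. A call with a gripper value outside its range is refused whole. The fingers move at their own pace and stop on an object; the grip force is fixed at half the most. Time passes only in rows, so rows that repeat a pose let the fingers close. It gives the time, the measured TCP pose, the force, the opening and the grip force at its end, in the units of the state.
- robot.state(): the state, without advancing time (a new reading comes with each control period).
- vision.camera(name): name is "scene" or "top" or "wrist"; returns a dict with "image" (400x640x3 uint8, blue, green, red), "intrinsics" (3x3 intrinsics, pixels), "k1" (the pictures are not rectified: a ray, as slopes to the right and down, at radius r is drawn at 1 + k1 r^2 times it, then the intrinsics apply), "origin" and "rotation" of the camera in the world; the wrist camera has in their place "T_tool_cam" (4x4, takes a point from camera to tool coordinates, whose origin is the TCP and whose axes are the flange's). Camera axes: x right, y down, z forward; pixel columns grow to the right and rows downward; lengths in m; the calibration is good to about 2 mm. A picture is of the moment at which its call begins: read the wrist's pose just before it. There is no depth.
- robot.close_job(): hands the job in; it is judged then, once.
Trained networks look in a picture, given as the dict that the camera call returned (one of the last four; its "shot" number tells which), for a name from the list of things; names that differ only in an ending like _2 or _b are one class to them, and where a whole thing is asked for, a point or a joint stands for the part that bears it (a point fixed in the world has none). Each returns a list of dicts, best first, with "conf" (0 to 1); they miss things now and then, are a little off and sometimes report something else, mostly with a low value. They report only what shows in the picture. A call takes as long as a camera call.
- find_in(name, picture): "location" ([column, row] in pixels, amid what is visible of it).
The state is a dict: "time": time; "joint_pos": joint angles; "qvel": joint speeds; "effort": joint torques, N m; "tcp_pos": TCP position; "tcp_rot": TCP orientation; "wrist_force": force on the tool from outside, world axes, zero at the start; "moment": the same for the moment, N m; "opening": finger opening in m; "gripper_force": force on a finger pad.
Only numpy, scipy, OpenCV 4.12 (cv2) and the standard library are available. Lean on these libraries where they do the work, as an engineer would, in place of code of your own. Each camera call takes 0.05 s, during which the arm holds its last target. There are 200 camera calls.

### The job

Charge the white milling jar with the three steel balls that lie in the blue loader: keeping the loader level, set its lip just inside the jar's mouth, then tilt it with the lip still in the mouth until all three balls have run in, letting none fall on the bench. Lay the empty loader on the dark rubber mat, standing on its base, and close the jar with its lid. Do not tip the jar or disturb the other things on the bench.

Things in the scene. Friction and masses are not known exactly. Their poses are not given: they have to be found in the camera images.
- jar: White porcelain milling jar with two blue lines, loose, 0.8 kg, empty, standing open. Body 90 mm in diameter up to about 65 mm, then a shoulder, then a neck 48 mm in outer diameter; 105 mm high. Origin: centre of its underside, z up.
- jar_mouth (a point): Centre of the jar's round mouth, level with the rim, 105 mm above the jar's underside. The mouth is 38 mm in inner diameter (neck wall 5 mm), a straight bore for the top 17 mm, widening below. z up.
- loader: Blue plastic ball loader, loose, 0.15 kg, overall 185 x 40 x 52 mm. Origin: centre of the underside of its flat base (120 x 40 x 4 mm). x points to the pouring lip, z up. Grip: upright block 16 mm wide across y, x -60 to -8 mm, top at z 52 mm, best held at x -34 mm. The channel, 25 mm wide outside, 20 inside, rises 9 deg from x -8 to a crest at x 100, z 31 mm, its walls 20 mm high.
- lip (a point): Bottom edge of the loader's pouring lip where balls leave, at x 125, y 0, z 17 mm in the loader's frame. The lip is a trough 25 mm wide outside with 14 mm walls, turned down 30 deg over its last 28 mm; its underside is 2.5 mm thick. Tilted nose-down by more than 9 deg the channel slopes toward the lip: 30 to 35 deg empties it in about a second.
- lid_seat (a point): Point on the lid's axis at the underside of its flange, 10 mm above the lid's underside; it is level with the jar's rim and on the mouth's axis when the lid is on.
- lid: White lid of the jar, loose, 0.08 kg, standing on its boss. Origin: centre of the boss's underside, z up. Dark rubber boss 28 mm in diameter and 10 mm high (goes loosely into the mouth), flange 52 mm in diameter from z 10 to 17 mm, knob 18 mm in diameter from z 17 to 41 mm, to be gripped from above.
- mat: Dark rubber bench mat, fixed, 130 x 200 x 3 mm. Origin: centre of its underside; x across its 130 mm, y along its 200 mm.
- beaker: Bystander: 250 ml glass beaker, 79 x 71 x 92 mm, loose. Origin: centre of its underside.
- crucible: Bystander: white porcelain crucible, 44 mm in diameter, 36 mm high, loose. Origin: centre of its underside.
- amber: Bystander: small amber glass bottle with black cap, 54 mm in diameter, 98 mm high, loose. Origin: centre of its underside.
- ball_0_center (a point): Centre of steel grinding ball 1 of 3 (alike), 15 mm in diameter, 14 g, lying in a row at the low rear end of the loader's channel.
- ball_1_center (a point): Centre of steel grinding ball 2 of 3 (alike), 15 mm in diameter, 14 g, lying in a row at the low rear end of the loader's channel.
- ball_2_center (a point): Centre of steel grinding ball 3 of 3 (alike), 15 mm in diameter, 14 g, lying in a row at the low rear end of the loader's channel.

How it is judged:
On the way, in this order (a step that is already met when the one before it is completed fails the run):
1. the lip is inside the jar's mouth, below the rim, with the loader still level (within 15 deg) and all three balls in it (horizontal distance between lip and jar_mouth below 0.018 m and z of lip in the frame of jar_mouth below -0.001 m and angle between loader's own z axis and vertical below 0.26 rad and distance between each of ball_0_center, ball_1_center, ball_2_center and loader below 0.1 m), for 0.2 s.
2. all three balls are in the jar (horizontal distance between each of ball_0_center, ball_1_center, ball_2_center and jar below 0.038 m and z of each of ball_0_center, ball_1_center, ball_2_center in the frame of jar below 0.07 m), for 0.2 s.
At the end, for the whole second after the job is handed in: All three balls are in the jar; the lid sits on the jar, flange on the rim within 3 mm, centred within 9 mm, level within 0.1 rad; the jar stands upright on the bench; the loader stands on its base on the mat, the middle of its base over the mat, level within 0.06 rad; all at rest (all of step 2 and horizontal distance between lid_seat and jar_mouth below 0.009 m and z of lid_seat in the frame of jar_mouth between -0.003 and 0.003 m and angle between lid's own z axis and vertical below 0.1 rad and angle between each of jar, loader's own z axis and vertical below 0.06 rad and height (world z) of jar below 0.005 m and z of loader in the frame of mat below 0.008 m and x of loader in the frame of mat between -0.065 and 0.065 m and y of loader in the frame of mat between -0.1 and 0.1 m and linear speed of each of jar, lid, loader below 0.02 m/s); the robot touches nothing.
It fails at once if a ball falls onto the bench or mat outside the jar ((height (world z) of ball_0_center below 0.0125 m and horizontal distance between ball_0_center and jar above 0.05 m) or (height (world z) of ball_1_center below 0.0125 m and horizontal distance between ball_1_center and jar above 0.05 m) or (height (world z) of ball_2_center below 0.0125 m and horizontal distance between ball_2_center and jar above 0.05 m)).
It fails at once if the loader is tilted more than 0.4 rad while its lip is outside the mouth and a ball is still in it (angle between loader's own z axis and vertical above 0.4 rad and not (horizontal distance between lip and jar_mouth below 0.019 m and z of lip in the frame of jar_mouth below 0.002 m) and distance between any of ball_0_center, ball_1_center, ball_2_center and loader below 0.1 m).
It fails at once if the jar is tipped by more than 0.3 rad (angle between jar's own z axis and vertical above 0.3 rad).
It fails at once if a bystander (beaker, crucible, amber bottle) is moved more than 3 cm (distance of any of beaker, crucible, amber from where it was at the start of the episode above 0.03 m).
It also fails if it takes over 67 s, if anything falls off the work surface, if the arm or the gripper's body presses on something with over 40 N, if the wrist force passes 120 N, or if a joint passes its speed limit or range.

## Working session

There is one attempt and no reset: what is moved stays moved. The work goes in short steps, Python scripts to look and compute and a shell command to move; the robot and the scene stay as the last step left them, time stands still between calls to the robot, and variables do not carry over. Pictures are saved under pics/ and viewed, at most 10 in all, crops included, and the job is handed in when it is done.

```bash
mkdir -p pics; ls; cat > h.py <<'E'
import numpy as np, cv2
from rig import robot, vision, find_in
from scipy.spatial.transform import Rotation as Ro
def T_tool(s=None):
    s=s or robot.state(); T=np.eye(4); T[:3,:3]=Ro.from_euler('xyz',s['tcp_rot']).as_matrix() if len(s['tcp_rot'])==3 else np.array(s['tcp_rot']); T[:3,3]=s['tcp_pos']; return T
def snap(name):
    s=robot.state(); c=vision.camera(name)
    if 'T_tool_cam' in c:
        T=T_tool(s)@np.array(c['T_tool_cam']); c['R'],c['o']=T[:3,:3],T[:3,3]
    else: c['R'],c['o']=np.array(c['rotation']),np.array(c['origin'])
    return c
def onplane(c,px,z):
    K=np.array(c['intrinsics']); d=np.array([(px[0]-K[0,2])/K[0,0],(px[1]-K[1,2])/K[1,1]]); u=d.copy()
    for _ in range(20): u=d/(1+c['k1']*(u@u))
    r=c['R']@np.array([u[0],u[1],1]); return c['o']+r*(z-c['o'][2])/r[2]
def proj(c,P):
    p=c['R'].T@(np.array(P)-c['o']); u=p[:2]/p[2]; u=u*(1+c['k1']*(u@u)); K=np.array(c['intrinsics']); return K[:2,:2].diagonal()*u+K[:2,2]
E
python3 - <<'E'
from h import *
print(robot.state(), robot.grip_point_offset)
for n in ['top','scene']:
    c=snap(n); cv2.imwrite(f'pics/{n}0.png',c['image']); print(n,c['o'],c['R'].round(3).tolist(),c['k1'],c['intrinsics'])
    for t,z in dict(jar=.05,jar_mouth=.105,loader=.03,lip=.02,lid=.02,mat=.003,beaker=.05,crucible=.02,amber=.05,ball_0_center=.02).items():
        for r in find_in(t,c)[:3]: print(t,np.round(r['location'],1),round(r['conf'],2),onplane(c,r['location'],z).round(3))
E
```

```text
pics
{'time': 0.0, 'joint_pos': array([-1.22920538,  0.33391103,  0.0399187 ,  1.46628763, -0.01336484,
        1.34331043, -0.05849394]), 'qvel': array([-0.00028011,  0.00093456, -0.00015048, -0.00165066, -0.00038798,
        0.00176649, -0.00124192]), 'effort': array([-1.51871927e-04, -6.56356645e+01,  1.33523472e+00, -4.03821445e+01,
       -5.97132300e-02,  4.46626113e-02,  1.38521959e-04]), 'tcp_pos': array([0.27718494, 0.58740429, 0.22165184]), 'tcp_rot': array([-3.13994946e+00,  1.60709796e-04,  2.70075599e+00]), 'wrist_force': array([ 0.56377124, -0.11413264, -0.24689843]), 'moment': array([ 0.05274207, -0.08516178, -0.01225968]), 'gripper_force': 0.0, 'opening': 0.08720933015180882} -0.0187
top [ 0.40242258 -0.01220862  1.55535004] [-3.064, 0.007, -1.579] -0.06880836524767796 [[500.52314958   0.         319.45547493]
 [  0.         500.52314958 194.05666554]
 [  0.           0.           1.        ]]Traceback (most recent call last):
  File "<stdin>", line 6, in <module>
  File "h.py", line 15, in onplane
    r=c['R']@np.array([u[0],u[1],1]); return c['o']+r*(z-c['o'][2])/r[2]
                                                                    ~^^^
IndexError: invalid index to scalar variable.
```

```bash
sed -i "s/np.array(c\['rotation'\])/Ro.from_euler('xyz',c['rotation']).as_matrix()/" h.py
python3 - <<'E'
from h import *
for n in ['top','scene']:
    c=snap(n); cv2.imwrite(f'pics/{n}0.png',c['image']); print(n,c['o'])
    for t,z in dict(jar=.05,jar_mouth=.105,loader=.03,lip=.02,lid=.02,mat=.003,beaker=.05,crucible=.02,amber=.05,ball_0_center=.02).items():
        for r in find_in(t,c)[:3]: print(t,np.round(r['location'],1),round(r['conf'],2),onplane(c,r['location'],z).round(3))
E
```

```text
top [ 0.40242258 -0.01220862  1.55535004]
jar [321.4 218.9] 0.68 [ 0.445 -0.007  0.05 ]
jar_mouth [326.1 215. ] 0.91 [ 0.454 -0.021  0.105]
jar_mouth [419.4 210.4] 0.28 [ 0.465 -0.292  0.105]
loader [231.  221.8] 0.88 [0.438 0.269 0.03 ]
lip [229.8 223.3] 0.63 [0.434 0.274 0.02 ]
mat [417.3 214.8] 0.97 [ 0.456 -0.305  0.003]
beaker [454.7 142.7] 0.82 [ 0.673 -0.416  0.05 ]
beaker [228.  225.6] 0.23 [0.427 0.274 0.05 ]
crucible [193.1 152.5] 0.52 [0.655 0.391 0.02 ]
amber [253.6 137.6] 0.55 [0.694 0.197 0.05 ]
scene [-0.1685112  -0.84828025  0.55988921]
jar [296.2 224.3] 0.91 [ 0.448 -0.03   0.05 ]
jar_mouth [246.2 204.5] 0.7 [0.35  0.094 0.105]
jar_mouth [293.8 224.7] 0.64 [ 0.375 -0.116  0.105]
jar_mouth [438.1 245.6] 0.37 [ 0.565 -0.445  0.105]
loader [244.6 204.1] 0.85 [0.434 0.256 0.03 ]
lip [246.8 201.4] 0.72 [0.464 0.293 0.02 ]
lid [328.5 215.2] 0.48 [ 0.608 -0.002  0.02 ]
lid [295.1 221.9] 0.27 [0.492 0.034 0.02 ]
mat [369.4 274.2] 0.82 [ 0.466 -0.315  0.003]
beaker [438.9 246.5] 0.71 [ 0.651 -0.4    0.05 ]
beaker [294.8 220.9] 0.7 [ 0.459 -0.009  0.05 ]
crucible [275.1 183.1] 0.67 [0.657 0.385 0.02 ]
amber [308.2 188.3] 0.77 [0.671 0.182 0.05 ]
amber [296.1 225.1] 0.26 [ 0.444 -0.034  0.05 ]
```

View pics/top0.png

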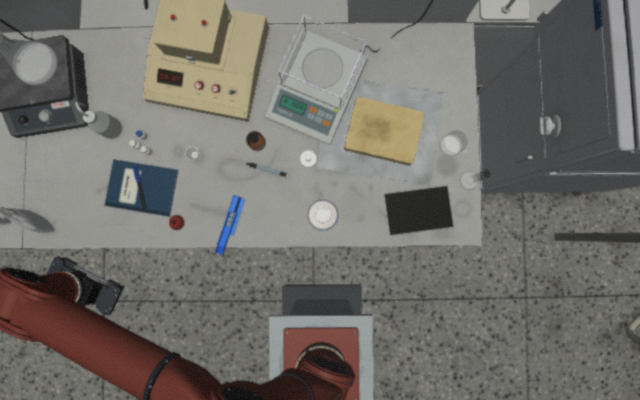

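View pics/scene0.png

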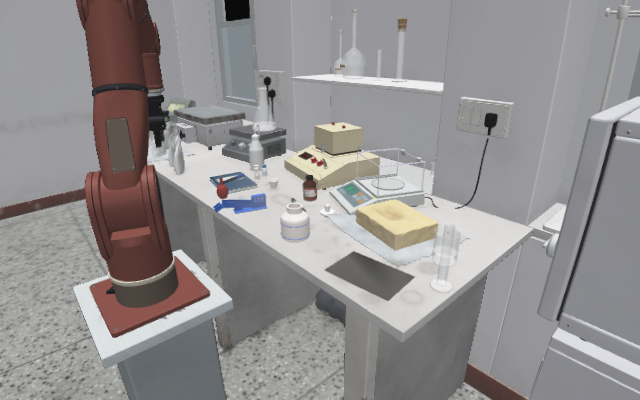

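```bash
python3 - <<'E'
import cv2,numpy as np
a=cv2.imread('pics/top0.png')[180:270,195:285]; b=cv2.imread('pics/scene0.png')[180:260,190:350]
cv2.imwrite('pics/c1.png',np.hstack([cv2.resize(a,(360,360),interpolation=2)[:320],cv2.resize(b,(440,320)) if 0 else cv2.resize(b[:, :110],(440,320),interpolation=2)]))
from h import *
c=snap('top'); print(onplane(c,(308,158),.017))
im=c['image'].astype(int); m=((im[:,:,0]>im[:,:,2]+70)&(im[:,:,0]>150)); m[:, :200]=0;m[:,260:]=0;m[:190]=0
ys,xs=np.nonzero(m); print(len(xs),cv2.minAreaRect(np.stack([xs,ys],1).astype(np.float32)))
E
```

```text
[0.6345971 0.0326417 0.017    ]
406 ((229.80020141601562, 224.91372680664062), (11.954887390136719, 59.47122573852539), 17.650123596191406)
```

View pics/c1.png

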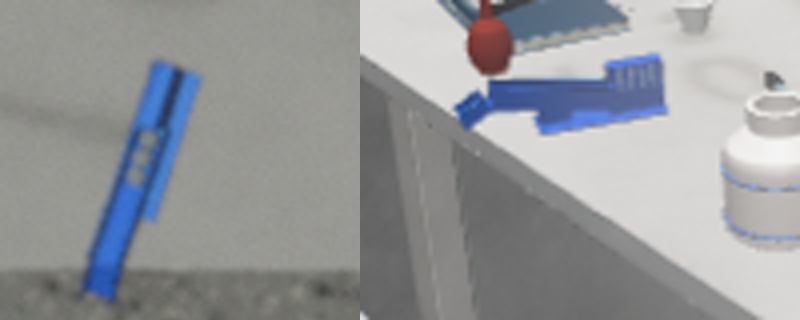

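```bash
cat >> h.py <<'E'
def delta(p,rpy):
    "rows numbers for a world target, normalised, from measured pose"
    T=T_tool(); R=T[:3,:3]; t=R.T@(np.array(p)-T[:3,3])/.6
    w=(Ro.from_matrix(R.T)*Ro.from_euler('xyz',rpy)).as_rotvec(degrees=True)/30
    return np.round(np.r_[t,w],4)
E
python3 -m pendant '[[[-1,-0.54,-0.355,0,0,0,0],[-1,-0.54,-0.355,0,0,0,0],[-1,-0.54,-0.355,0,0,0,0],[-1,-0.54,-0.355,0,0,0,0],[-1,-0.54,-0.355,0,0,0,0],[-1,-0.54,-0.355,0,0,0,0],[-1,-0.54,-0.355,0,0,0,0],[-1,-0.54,-0.355,0,0,0,0],[-1,-0.54,-0.355,0,0,0,0],[-1,-0.54,-0.355,0,0,0,0]]]'
python3 - <<'E'
from h import *
c=snap('wrist'); cv2.imwrite('pics/w1.png',c['image']); print(np.array(c['T_tool_cam']).round(3),robot.state()['tcp_pos'],robot.state()['tcp_rot'])
for t,z in dict(loader=.03,lip=.02,ball_0_center=.02,lid=.02).items():
    for r in find_in(t,c)[:3]: print(t,np.round(r['location'],1),round(r['conf'],2),onplane(c,r['location'],z).round(3))
E
```

```text
time: 2.25
tcp_pos: [0.4798, 0.2564, 0.2227]
tcp_rot: [3.141, -0.0, 2.699]
wrist_force: [-0.4, 0.2, 0.4]
opening: 0.0871
gripper_force: 0.0
[[-0.001 -0.97  -0.244  0.067]
 [ 1.    -0.    -0.001 -0.001]
 [ 0.    -0.244  0.97  -0.162]
 [ 0.     0.     0.     1.   ]] [0.47905574 0.25771563 0.22260711] [ 3.14122849e+00 -4.49401518e-04  2.70117238e+00]
loader [319.8 133.2] 0.61 [0.427 0.281 0.03 ]
ball_0_center [321.5 163.9] 0.61 [0.464 0.266 0.02 ]
```

View pics/w1.png

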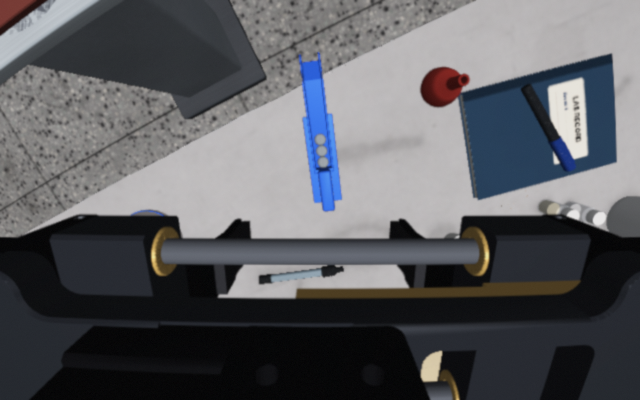

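```bash
cat >> h.py <<'E'
from scipy.optimize import minimize
def hullpts():
    b=[(x,y,z) for x in(-60,60) for y in(-20,20) for z in(0,4)]; g=[(x,y,z) for x in(-60,-8) for y in(-8,8) for z in(4,52)]
    z0=31-108*np.tan(np.radians(9)); ch=[(x,y,z+d) for x,z in((-8,z0),(100,31)) for y in(-12.5,12.5) for d in(-2.5,20)]
    li=[(100,y,z) for y in(-12.5,12.5) for z in(28.5,45)]+[(125,y,14.5) for y in(-12.5,12.5)]+[(132,y,29) for y in(-12.5,12.5)]
    return [np.array(p)/1e3 for p in(b,g,ch,li)]
def sil(c,p,R=None):
    m=np.zeros((400,640),np.uint8); Rz=Ro.from_euler('z',p[2]).as_matrix() if R is None else R; zz=p[3] if len(p)>3 else 0
    for P in hullpts():
        q=np.array([proj(c,Rz@v+np.array([p[0],p[1],zz])) for v in P]); h=cv2.convexHull(np.round(q*16).astype(np.int32)); cv2.fillConvexPoly(m,h,255,lineType=cv2.LINE_AA,shift=4)
    return m
def bluemask(c,roi):
    im=c['image'].astype(int); m=((im[:,:,0]>im[:,:,2]+60)&(im[:,:,0]>90)).astype(np.uint8)*255; k=np.zeros_like(m); x0,y0,x1,y1=roi; k[y0:y1,x0:x1]=m[y0:y1,x0:x1]
    k=cv2.morphologyEx(k,cv2.MORPH_CLOSE,np.ones((9,9),np.uint8)); n,l,s,_=cv2.connectedComponentsWithStats(k); return (l==1+np.argmax(s[1:,4])).astype(np.uint8)*255
def fit(c,roi,p0):
    k=bluemask(c,roi).astype(float); f=lambda p:np.abs(sil(c,p).astype(float)-k).sum()/255
    r=minimize(f,p0,method='Nelder-Mead',options=dict(initial_simplex=np.array([p0]+[np.array(p0)+d for d in np.diag([.02,.02,.12])]),xatol=1e-4,fatol=.5)); return r.x,r.fun,k.sum()/255
E
python3 - <<'E'
from h import *
c=snap('wrist'); p,f,n=fit(c,(280,30,360,230),[.468,.259,2.83]); print(p,f,n)
g=p[:2]-.034*np.array([np.cos(p[2]),np.sin(p[2])]); print(g, delta([g[0],g[1],.10],[np.pi,0,p[2]]), delta([g[0],g[1],.021],[np.pi,0,p[2]]))
E
```

```text
[0.46187444 0.26878352 2.82726613] 398.69803921568626 3874.0
[0.4942086  0.25827153] [-2.310e-02  1.110e-02  2.041e-01 -1.000e-04 -4.000e-04 -2.376e-01] [-2.310e-02  1.120e-02  3.358e-01 -1.000e-04 -4.000e-04 -2.376e-01]
```

```bash
python3 - <<'E'
from h import *
c=snap('top'); p,f,n=fit(c,(205,185,260,265),[.465,.263,2.83]); print(p,f,n)
c=snap('wrist'); p,f,n=fit(c,(280,30,360,230),[.468,.259,2.83]); k=bluemask(c,(280,30,360,230))
o=c['image'].copy()
for m,col in((k,(0,255,255)),(sil(c,p),(0,0,255))): cv2.drawContours(o,cv2.findContours((m>127).astype(np.uint8),0,2)[0],-1,col,1)
cv2.imwrite('pics/o1.png',cv2.resize(o[30:230,240:400],(480,600)))
E
```

```text
[0.52188565 0.24373685 2.34664309] 787.1607843137255 29.0
```

View pics/o1.png

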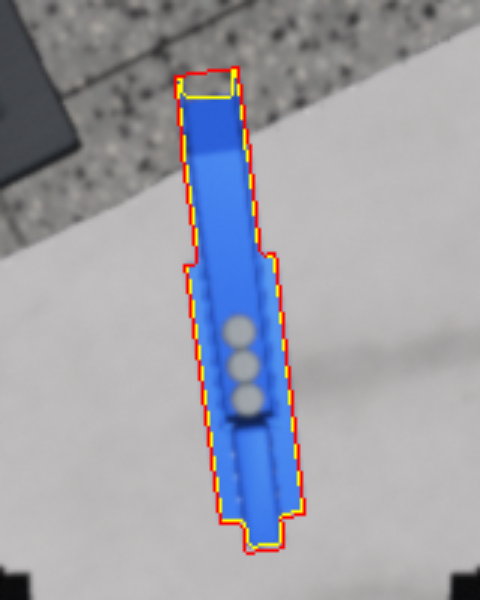

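The fitted outline (red) matches the loader edge-on-edge, with the block end at the bottom and the lip at the top. Grasping next.

```bash
python3 -m pendant '[[[-1,-0.023,0.011,0.1,0,0,-0.2376],[-1,-0.023,0.011,0.2,0,0,-0.2376],[-1,-0.023,0.011,0.2,0,0,-0.2376],[-1,-0.023,0.011,0.25,0,0,-0.2376],[-1,-0.023,0.011,0.29,0,0,-0.2376],[-1,-0.023,0.011,0.32,0,0,-0.2376],[-1,-0.023,0.011,0.335,0,0,-0.2376],[-1,-0.023,0.011,0.335,0,0,-0.2376]]]'
python3 -c "
from h import *
print(delta([.4942,.2583,.021],[np.pi,0,2.827]))"
```

```text
time: 3.45
tcp_pos: [0.494, 0.2568, 0.0206]
tcp_rot: [-3.14, -0.001, 2.825]
wrist_force: [0.9, 0.6, 0.2]
opening: 0.0868
gripper_force: 0.0
[ 0.0005  0.0024 -0.0007 -0.0032 -0.0022 -0.0029]
```

```bash
python3 -m pendant '[[[1,0,0,0,0,0,0],[1,0,0,0,0,0,0],[1,0,0,0,0,0,0],[1,0,0,0,0,0,0],[1,0,0,0,0,0,0],[1,0,0,0,0,0,0],[1,0,0,0,0,0,0],[1,0,0,0,0,0,0],[1,0,0,0,0,0,0],[1,0,0,0,0,0,0]]]'
```

```text
time: 4.45
tcp_pos: [0.4948, 0.2571, 0.0216]
tcp_rot: [3.142, 0.0, 2.825]
wrist_force: [-0.6, -1.2, -1.3]
opening: 0.0158
gripper_force: 30.0
```

```bash
python3 -m pendant '[[[1,0,0,-0.03,0,0,0],[1,0,0,-0.08,0,0,0],[1,0,0,-0.13,0,0,0],[1,0,0,-0.18,0,0,0],[1,0,0,-0.23,0,0,0],[1,0,0,-0.28,0,0,0],[1,0,0,-0.28,0,0,0],[1,0,0,-0.28,0,0,0]]]'
python3 - <<'E'
from h import *
print(delta([.663,-.03,.19],[np.pi,0,3.1]))
def fit6(c,roi,lo):
    k=bluemask(c,roi).astype(float); T=T_tool()
    def S(q): # q: tool-frame loader x,z offset, pitch
        R=T[:3,:3]@Ro.from_euler('x',np.pi).as_matrix()@Ro.from_euler('yz',[q[2],q[3]]).as_matrix(); t=T[:3,3]+T[:3,:3]@np.array([.034,0,q[1]])-0; 
        o=T[:3,3]+T[:3,:3]@np.array([0,q[4],0.0019-.0019])+R@np.array([.034+q[0],0,-.0216-q[1]]); return sil(c,[o[0],o[1],0,o[2]],R)
    f=lambda q:np.abs(S(q).astype(float)-k).sum()/255
    q0=np.zeros(5); r=minimize(f,q0,method='Nelder-Mead',options=dict(initial_simplex=np.array([q0]+list(np.diag([.005,.005,.08,.05,.003]))),xatol=1e-4,fatol=.5,maxiter=400)); return r.x,f(q0),r.fun,k.sum()/255
c=snap('wrist'); cv2.imwrite('pics/w2.png',c['image']); print(*fit6(c,(270,0,370,230),None))
E
```

```text
time: 5.25
tcp_pos: [0.4948, 0.2571, 0.1895]
tcp_rot: [3.141, 0.0, 2.825]
wrist_force: [-1.3, 0.4, -2.9]
opening: 0.0158
gripper_force: 30.0
[-0.4153 -0.3675 -0.0008  0.0007  0.0006 -0.5248]
[ 0.03510206 -0.01208256  0.24740924  0.01515899  0.00138416] 5332.5921568627455 2660.0470588235294 11629.0
```

View pics/w2.png

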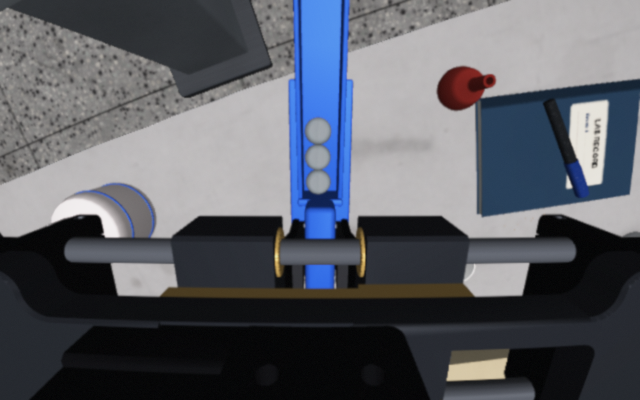

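```bash
python3 -m pendant '[[[1,-0.038,-0.05,0,0,0,-0.13],[1,-0.077,-0.1,0,0,0,-0.26],[1,-0.115,-0.155,0,0,0,-0.39],[1,-0.154,-0.207,0,0,0,-0.525],[1,-0.154,-0.207,0,0,0,-0.525],[1,-0.154,-0.207,0,0,0,-0.525],[1,-0.154,-0.207,0,0,0,-0.525]]]'
python3 - <<'E'
from h import *
c=snap('wrist'); cv2.imwrite('pics/w3.png',c['image']); 
for t,z in dict(jar=.05,jar_mouth=.105,lid=.02,lip=.17).items():
    for r in find_in(t,c)[:3]: print(t,np.round(r['location'],1),round(r['conf'],2),onplane(c,r['location'],z).round(4))
d=snap('scene'); o=d['image'][130:260,200:400]; cv2.imwrite('pics/s3.png',np.vstack([cv2.resize(o,(600,390),interpolation=2)]))
cv2.imwrite('pics/ws3.png',np.vstack([cv2.resize(c['image'],(480,300)),cv2.resize(o,(480,300),interpolation=2)]))
T=T_tool(); R=T[:3,:3]@Ro.from_euler('x',np.pi).as_matrix()
for dp in (0,.05,.1):
    Rp=R@Ro.from_euler('y',dp).as_matrix(); g=T[:3,3]
    print(dp,[proj(d,g+Rp@(np.array(v)-[-.034,0,.0216])).round(1).tolist() for v in ([.125,0,.017],[-.06,0,0],[.06,.02,0])])
E
```

```text
time: 6.0
tcp_pos: [0.5431, 0.1114, 0.1885]
tcp_rot: [-3.141, -0.002, 3.101]
wrist_force: [0.0, 0.7, -1.5]
opening: 0.0158
gripper_force: 30.0
jar [202.8 112.4] 0.96 [ 0.4555 -0.0089  0.05  ]
jar_mouth [200.3 114.9] 0.74 [0.4612 0.0111 0.105 ]
lid [322.4 112.3] 0.56 [0.4599 0.1176 0.02  ]
lip [321.  111.6] 0.64 [0.4667 0.1151 0.17  ]
0 [[249.6, 175.7], [298.0, 168.8], [271.1, 177.9]]
0.05 [[249.9, 178.1], [298.2, 168.4], [271.6, 179.2]]
0.1 [[250.4, 180.4], [298.5, 167.9], [272.0, 180.5]]
```

View pics/ws3.png

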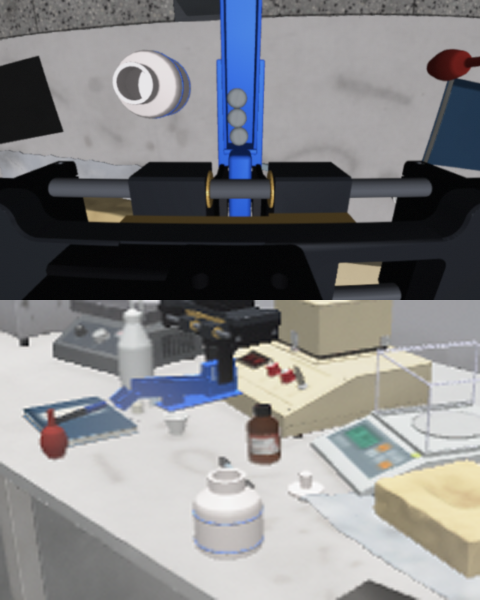

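```bash
cat >> h.py <<'E'
def pitchfit(d):
    T=T_tool(); R=T[:3,:3]@Ro.from_euler('x',np.pi).as_matrix()
    L=T[:3,3]+R@np.array([.06,0,0]); u=proj(d,L).astype(int); k=bluemask(d,(u[0]-45,u[1]-30,u[0]+45,u[1]+30)); ks=k.astype(float); keep=np.ones_like(ks); x=proj(d,T[:3,3]+R@np.array([.022,0,0]))[0]; keep[:,int(x):]=0
    def S(q):
        Rp=R@Ro.from_euler('y',q[0]).as_matrix(); o=T[:3,3]-Rp@np.array([-.034+q[1],0,.0216+q[2]]); return sil(d,[o[0],o[1],0,o[2]],Rp)*keep
    f=lambda q:np.abs(S(q)-ks*keep).sum()/255
    return [(r.x.round(4),f(np.zeros(3)),r.fun,(ks*keep).sum()/255) for q0 in [np.zeros(3)] for r in [minimize(f,q0,method='Nelder-Mead',options=dict(initial_simplex=np.array([q0]+list(np.diag([.1,.006,.006]))),xatol=1e-4,fatol=.3))]]
E
python3 - <<'E'
from h import *
c=snap('wrist'); d=snap('scene'); print(pitchfit(d))
g=cv2.cvtColor(c['image'],6)
# neck outer + mouth: dark opening
roi=g[70:150,140:230]; print(roi[40,::4])
for th in (130,150,165):
    m=(roi<th).astype(np.uint8); n,l,s,ce=cv2.connectedComponentsWithStats(m)
    for i in range(1,n):
        x,y,w,h,a=s[i]
        if a>300 and x>0 and y>0 and x+w<90 and y+h<80:
            cn=cv2.findContours((l==i).astype(np.uint8),0,1)[0][0]; e=cv2.fitEllipse(cn); px=(e[0][0]+140,e[0][1]+70); print(th,px,e[1],e[2],onplane(c,px,.105))
im=c['image'][60:165,130:270]; cv2.imwrite('pics/j3.png',cv2.resize(im,None,fx=4,fy=4))
# predicted rim for mouth guesses
M=onplane(c,(179,112),.105); print(M)
E
```

```text
[(array([-0.0038,  0.0023,  0.0026]), np.float64(133.26666666666668), np.float64(119.23529411764706), np.float64(462.0))]
[162 162 163 225 165  89  88  88  91  90  91 127 231 231 231 231 169  95
 152 224 224 225 224]
130 (152.57764434814453, 105.9380874633789) (71.2786636352539, 114.51161193847656) 101.60504913330078 [ 0.45206832 -0.03097127  0.105     ]
130 (173.2599220275879, 109.09679794311523) (31.33452606201172, 46.606239318847656) 175.66355895996094 [ 0.45578923 -0.01287995  0.105     ]
150 (162.39982223510742, 107.54700088500977) (65.28713989257812, 95.38562774658203) 102.34520721435547 [ 0.4539347  -0.02237493  0.105     ]
150 (173.29376983642578, 109.25645065307617) (31.959426879882812, 47.281612396240234) 175.30191040039062 [ 0.45592393 -0.01287043  0.105     ]
165 (167.19759368896484, 108.02497482299805) (61.913475036621094, 86.44010925292969) 103.97479248046875 [ 0.45458422 -0.01814762  0.105     ]
165 (173.2914161682129, 109.0973014831543) (32.73818588256836, 47.49186706542969) 175.3619842529297 [ 0.45579126 -0.01285196  0.105     ]
[ 0.45850067 -0.00813987  0.105     ]
```

View pics/j3.png

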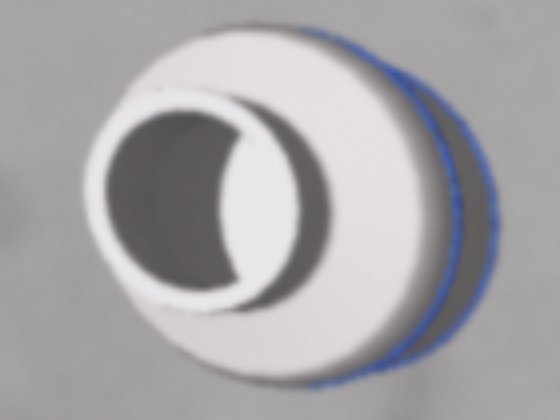

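```bash
python3 - <<'E'
from h import *
c=snap('wrist'); M=onplane(c,(177.9,110.1),.105); print(M)
th=np.linspace(0,2*np.pi,60)
def ell(c,M,r,z): 
    q=np.array([proj(c,[M[0]+r*np.cos(t),M[1]+r*np.sin(t),z]) for t in th]); return np.r_[q.min(0),q.max(0)].round(1)
print('outer',ell(c,M,.024,.105),'measured',[130+83/4,60+88/4,130+300/4,60+313/4]); print('base',ell(c,M,.045,.0),'meas right',130+499/4)
t=snap('top'); print('top',ell(t,M,.045,.06)); g=cv2.cvtColor(t['image'],6); 
h=t['image'][190:240,300:350]; cv2.imwrite('pics/t3.png',cv2.resize(h,None,fx=8,fy=8,interpolation=2))
E
```

```text
[ 0.45693123 -0.00925101  0.105     ]
outer [151.   81.  205.1 138.1] measured [150.75, 82.0, 205.0, 138.25]
base [184.   76.1 256.2 151.3] meas right 254.75
top [306.9 199.6 337.  229.7]
```

View pics/t3.png

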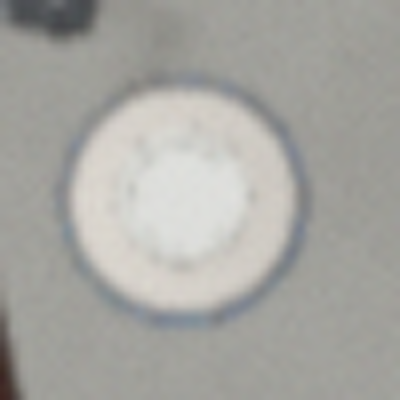

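```bash
python3 - <<'E'
from h import *
print(delta([.6124,-.0165,.19],[np.pi,0,3.1]),delta([.6124,-.0165,.135],[np.pi,0,3.1]))
E
```

```text
[-1.228e-01 -2.066e-01 -7.000e-04  1.000e-04  2.000e-04  5.000e-04] [-1.228e-01 -2.066e-01  9.100e-02  1.000e-04  2.000e-04  5.000e-04]
```

```bash
python3 -m pendant '[[[1,-0.04,-0.07,0,0,0,0],[1,-0.08,-0.14,0,0,0,0],[1,-0.1228,-0.2066,0,0,0,0],[1,-0.1228,-0.2066,0,0,0,0],[1,-0.1228,-0.2066,0.03,0,0,0],[1,-0.1228,-0.2066,0.06,0,0,0],[1,-0.1228,-0.2066,0.09,0,0,0],[1,-0.1228,-0.2066,0.09,0,0,0],[1,-0.1228,-0.2066,0.09,0,0,0]]]'
python3 - <<'E'
from h import *
print(robot.state()['joint_pos'].round(3),delta([.6124,-.0165,.1056],[np.pi,0,3.1]))
d=snap('scene'); print(pitchfit(d)); T=T_tool(); L=(T@[.160,0,.0046,1])[:3]; print(L,proj(d,L),proj(d,[.4565,-.01,.105])); cv2.imwrite('pics/s4.png',cv2.resize(d['image'][160:250,240:360],None,fx=5,fy=5,interpolation=2))
E
```

```text
time: 7.4
tcp_pos: [0.6124, -0.0166, 0.1359]
tcp_rot: [-3.141, -0.0, 3.1]
wrist_force: [-0.5, -0.4, -1.2]
opening: 0.0162
gripper_force: 30.0
[-0.405  0.334  0.444  1.687 -0.154  1.156  1.609] [-0.      0.0002  0.0504 -0.0003 -0.0006  0.0002]
[(array([-0.0141,  0.0041,  0.0047]), np.float64(106.38039215686274), np.float64(81.34117647058824), np.float64(464.0))]
[ 0.45300019 -0.01003523  0.13174111] [292.59640408 197.3509852 ] [293.82610169 205.12639588]
```

```bash
python3 - <<'E'
from h import *
d=snap('scene'); T=T_tool(); R=T[:3,:3]@Ro.from_euler('x',np.pi).as_matrix(); o=T[:3,3]-R@np.array([-.035,0,.0216])
a=cv2.resize(d['image'],None,fx=6,fy=6,interpolation=2); b=a.copy()
D=lambda q,col:cv2.polylines(b,[np.round((np.array(q)+.5)*6).astype(np.int32)],True,col,1)
m=cv2.resize(sil(d,[o[0],o[1],0,o[2]],R),None,fx=6,fy=6); cv2.drawContours(b,cv2.findContours((m>127).astype(np.uint8),0,2)[0],-1,(0,0,255),1)
for r,z in((.024,.105),(.045,.0),(.045,.06)): D([proj(d,[.4565+r*np.cos(t),-.010+r*np.sin(t),z]) for t in np.linspace(0,6.28,60)],(0,160,0))
s=np.s_[170*6:248*6,262*6:328*6]; cv2.imwrite('pics/s5.png',np.hstack([a[s],b[s]]))
E
```

```text
(no output)
```

View pics/s5.png

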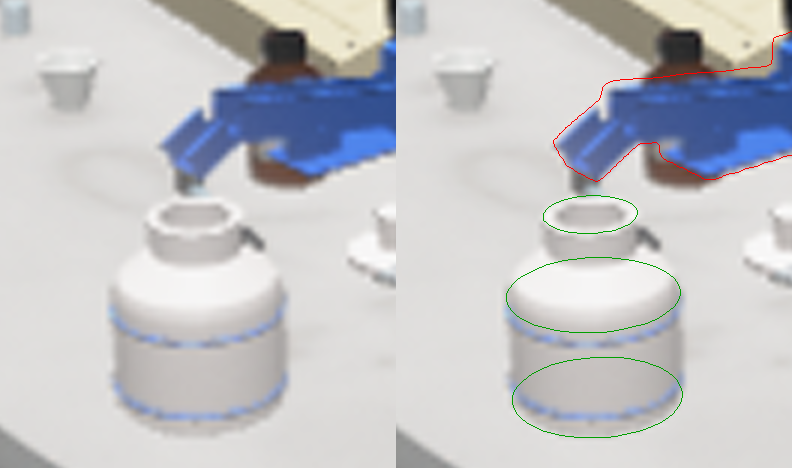

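The image shows the lip directly over the mouth, and both predicted outlines agree with it to about half a pixel (lip at about (295,200), rim centre at about (294,206)). Lowering the lip into the mouth.

```bash
python3 -m pendant '[[[1,0,0,0.02,0,0,0],[1,0,0,0.035,0,0,0],[1,0,0,0.045,0,0,0],[1,0,0,0.0505,0,0,0],[1,0,0,0.0505,0,0,0],[1,0,0,0.0505,0,0,0],[1,0,0,0.0505,0,0,0]]]'
python3 - <<'E'
from h import *
d=snap('scene'); print(pitchfit(d)); T=T_tool(); print((T@[.160,0,.0046,1])[:3], robot.state()['wrist_force'])
# tilt waypoints: lip point target in current tool frame, offsets back & down
l0=np.array([.160,0,.0046])
for deg in (0,5,10,15,20,25,30,35,40):
    for s in (1,-1):
        w=np.array([0,s*np.radians(deg),0]); R=Ro.from_rotvec(w).as_matrix()
        f=min(deg/20,1); tgt=l0+np.array([-.006*f,0,.002*f]); t=tgt-R@l0
        print(deg,s,'xz',(t/.6).round(4),'wy',round(s*deg/30,4), 'toolz world',(T[:3,:3]@R)[:,2].round(2))
E
```

```text
time: 8.2
tcp_pos: [0.6127, -0.0167, 0.1056]
tcp_rot: [3.142, 0.001, 3.1]
wrist_force: [-0.2, -0.0, -2.7]
opening: 0.016
gripper_force: 30.0
[(array([-0.0404,  0.0052,  0.0058]), np.float64(126.93725490196078), np.float64(99.49019607843137), np.float64(418.0))]
[ 0.45281882 -0.01000534  0.10094513] [-0.51382236 -0.15004222 -2.60670554]
0 1 xz [0. 0. 0.] wy 0.0 toolz world [ 0.  0. -1.]
0 -1 xz [0. 0. 0.] wy 0.0 toolz world [ 0.  0. -1.]
5 1 xz [-0.0022  0.      0.0241] wy 0.1667 toolz world [-0.09  0.   -1.  ]
5 -1 xz [-0.0008  0.     -0.0224] wy -0.1667 toolz world [ 0.09 -0.   -1.  ]
10 1 xz [-0.0023  0.      0.0481] wy 0.3333 toolz world [-0.17  0.01 -0.98]
10 -1 xz [ 0.0004  0.     -0.0445] wy -0.3333 toolz world [ 0.17 -0.01 -0.98]
15 1 xz [-0.0004  0.      0.0718] wy 0.5 toolz world [-0.26  0.01 -0.97]
15 -1 xz [ 0.0036  0.     -0.0663] wy -0.5 toolz world [ 0.26 -0.01 -0.97]
20 1 xz [0.0035 0.     0.095 ] wy 0.6667 toolz world [-0.34  0.01 -0.94]
20 -1 xz [ 0.0087  0.     -0.0874] wy -0.6667 toolz world [ 0.34 -0.01 -0.94]
25 1 xz [0.0117 0.     0.1167] wy 0.8333 toolz world [-0.42  0.02 -0.91]
25 -1 xz [ 0.0182  0.     -0.1086] wy -0.8333 toolz world [ 0.42 -0.02 -0.91]
30 1 xz [0.0219 0.     0.1377] wy 1.0 toolz world [-0.5   0.02 -0.87]
30 -1 xz [ 0.0296  0.     -0.129 ] wy -1.0 toolz world [ 0.5  -0.02 -0.87]
35 1 xz [0.0338 0.     0.1577] wy 1.1667 toolz world [-0.57  0.02 -0.82]
35 -1 xz [ 0.0426  0.     -0.1482] wy -1.1667 toolz world [ 0.57 -0.02 -0.82]
40 1 xz [0.0475 0.     0.1765] wy 1.3333 toolz world [-0.64  0.03 -0.77]
40 -1 xz [ 0.0573  0.     -0.1663] wy -1.3333 toolz world [ 0.64 -0.03 -0.77]
```

```bash
python3 - <<'E'
from h import *
l0=np.array([.160,0,.0046])
for deg,dx,dz in ((3,-.001,.001),(7,-.002,.0025)):
    R=Ro.from_rotvec([0,-np.radians(deg),0]).as_matrix(); print(deg,((l0+[dx,0,dz]-R@l0)/.6).round(4),deg/30)
E
```

```text
3 [-0.0009  0.     -0.0123] 0.1
7 [-0.0004  0.     -0.0283] 0.23333333333333334
```

```bash
python3 -m pendant '[[[1,-0.0009,0,-0.0123,0,-0.1,0],[1,-0.0004,0,-0.0283,0,-0.2333,0],[1,-0.0004,0,-0.0283,0,-0.2333,0],[1,-0.0004,0,-0.0283,0,-0.2333,0],[1,-0.0004,0,-0.0283,0,-0.2333,0],[1,-0.0004,0,-0.0283,0,-0.2333,0]]]'
python3 - <<'E'
from h import *
T=T_tool(); l0=np.array([.160,0,.0046]); L=(T@np.r_[l0,1])[:3]; s=robot.state(); print('lip',L,s['joint_pos'].round(2),s['wrist_force'])
M=np.array([.4565,-.010]); d=np.array([-.9991,.0416])
Rw=T[:3,:3]
for deg,fwd,z in ((4,.000,.0985),(8,-.002,.098),(12,-.004,.098),(16,-.005,.098),(20,-.005,.098),(24,-.005,.098),(28,-.005,.098)):
    R=Ro.from_rotvec([0,-np.radians(deg),0]).as_matrix(); tg=np.r_[M+fwd*d,z]; t=Rw.T@(tg-T[:3,3])-R@l0; print(deg,(t/.6).round(4),round(-deg/30,4))
E
```

```text
time: 8.85
tcp_pos: [0.6128, -0.0167, 0.1218]
tcp_rot: [-3.141, 0.121, 3.1]
wrist_force: [0.3, 0.7, -2.8]
opening: 0.0161
gripper_force: 30.0
lip [ 0.45466145 -0.01013449  0.09793285] [-0.44  0.26  0.45  1.81 -0.13  0.98  1.58] [ 0.34669419  0.69988346 -2.75163906]
4 [-0.002   0.0004 -0.0192] -0.1333
8 [-0.0027  0.0004 -0.0364] -0.2667
12 [-0.0022  0.0004 -0.0542] -0.4
16 [ 0.0011  0.0003 -0.0719] -0.5333
20 [ 0.0074  0.0003 -0.0895] -0.6667
24 [ 0.0149  0.0003 -0.1065] -0.8
28 [ 0.0235  0.0003 -0.123 ] -0.9333
```

```bash
python3 -m pendant '[[[1,-0.002,0,-0.0192,0,-0.1333,0],[1,-0.0027,0,-0.0364,0,-0.2667,0],[1,-0.0022,0,-0.0542,0,-0.4,0],[1,0.0011,0,-0.0719,0,-0.5333,0],[1,0.0074,0,-0.0895,0,-0.6667,0],[1,0.0149,0,-0.1065,0,-0.8,0],[1,0.0235,0,-0.123,0,-0.9333,0],[1,0.0235,0,-0.123,0,-0.9333,0],[1,0.0235,0,-0.123,0,-0.9333,0],[1,0.0235,0,-0.123,0,-0.9333,0]]]'
python3 -m pendant '[[[1,0,0,0,0,0,0],[1,0,0,0,0,0,0],[1,0,0,0,0,0,0],[1,0,0,0,0,0,0],[1,0,0,0,0,0,0],[1,0,0,0,0,0,0],[1,0,0,0,0,0,0],[1,0,0,0,0,0,0],[1,0,0,0,0,0,0]]]'
python3 - <<'E'
from h import *
T=T_tool(); print('lip',(T@[.16,0,.0046,1])[:3])
c=snap('wrist'); cv2.imwrite('pics/w6.png',c['image']); print([(r['location'],r['conf']) for r in find_in('ball_0_center',c)])
h=cv2.cvtColor(c['image'],40); 
# grey pixels within the channel columns
print([ (y,int((h[y,295:345,1]<90).sum())) for y in range(0,220,8)])
E
```

```text
time: 9.85
tcp_pos: [0.5903, -0.016, 0.1938]
tcp_rot: [-3.141, 0.61, 3.1]
wrist_force: [0.3, 0.3, -1.8]
opening: 0.0155
gripper_force: 30.0
time: 10.75
tcp_pos: [0.5897, -0.0157, 0.1938]
tcp_rot: [3.142, 0.611, 3.1]
wrist_force: [0.6, 0.1, -0.9]
opening: 0.0156
gripper_force: 30.0
lip [ 0.46136905 -0.01037113  0.0982852 ]
[]
[(0, 0), (8, 0), (16, 0), (24, 0), (32, 0), (40, 0), (48, 0), (56, 0), (64, 0), (72, 0), (80, 0), (88, 0), (96, 0), (104, 0), (112, 0), (120, 0), (128, 0), (136, 0), (144, 0), (152, 0), (160, 0), (168, 0), (176, 0), (184, 0), (192, 0), (200, 0), (208, 0), (216, 0)]
```

```bash
python3 - <<'E'
from h import *
T=T_tool(); l0=np.array([.160,0,.0046]); M=np.array([.4565,-.010]); d=np.array([-.9991,.0416]); Rw=T[:3,:3]
for deg,fwd,z in ((7,-.005,.0985),(14,-.005,.0985),(21,-.003,.0985),(28,.002,.1),(28,.003,.13),(28,.003,.16)):
    R=Ro.from_rotvec([0,np.radians(deg),0]).as_matrix(); tg=np.r_[M+fwd*d,z]; t=Rw.T@(tg-T[:3,3])-R@l0; print(deg,(t/.6).round(4),round(deg/30,4))
E
```

```text
7 [0.0007 0.0003 0.0324] 0.2333
14 [0.0057 0.0003 0.0646] 0.4667
21 [0.0173 0.0003 0.094 ] 0.7
28 [0.0353 0.0003 0.1172] 0.9333
28 [0.008  0.0003 0.0753] 0.9333
28 [-0.0207  0.0003  0.0343] 0.9333
```

```bash
python3 -m pendant '[[[1,0.0007,0,0.0324,0,0.2333,0],[1,0.0057,0,0.0646,0,0.4667,0],[1,0.0173,0,0.094,0,0.7,0],[1,0.0353,0,0.1172,0,0.9333,0],[1,0.0353,0,0.1172,0,0.9333,0],[1,0.0353,0,0.1172,0,0.9333,0],[1,0.0353,0,0.1172,0,0.9333,0],[1,0.0353,0,0.1172,0,0.9333,0]]]'
python3 -m pendant '[[[1,0,0,0,0,0,0],[1,0,0,0,0,0.2333,0],[1,0,0,-0.03,0,0.2333,0],[1,0,0,-0.1,0,0.2333,0],[1,0,0,-0.1,0,0.2333,0],[1,0,0,-0.1,0,0.2333,0],[1,0,0,-0.1,0,0.2333,0]]]'
python3 - <<'E'
from h import *
c=snap('wrist'); cv2.imwrite('pics/w7.png',c['image']); print([(r['location'],r['conf']) for r in find_in('ball_0_center',c)])
h=cv2.cvtColor(c['image'],40); print([int((h[y,300:340,1]<90).sum()) for y in range(0,200,8)])
for n in('top','scene'):
  t=snap(n)
  for q,z in dict(mat=.003,jar=.05,lid=.017,ball_0_center=.02).items():
    print(n,q,[(np.round(r['location'],1),round(r['conf'],2),onplane(t,r['location'],z).round(3)) for r in find_in(q,t)[:2]])
g=cv2.cvtColor(snap('top')['image'],6); m=(g<60).astype(np.uint8); m[:,:375]=0; m[:,465:]=0; m[:175]=0;m[245:]=0
t=snap('top'); n,l,s,ce=cv2.connectedComponentsWithStats(m); i=1+np.argmax(s[1:,4]); r=cv2.minAreaRect(np.argwhere(l==i)[:,::-1].astype(np.float32)); print(r,onplane(t,r[0],.003))
E
```

```text
time: 11.65
tcp_pos: [0.6125, -0.0167, 0.1256]
tcp_rot: [3.14, 0.125, 3.1]
wrist_force: [0.5, -0.4, -1.5]
opening: 0.0152
gripper_force: 30.0
time: 12.35
tcp_pos: [0.6048, -0.0161, 0.1833]
tcp_rot: [3.141, -0.0, 3.1]
wrist_force: [-0.5, 0.3, -2.0]
opening: 0.0157
gripper_force: 30.0
[([495.4, 233.3], 0.64)]
[0, 0, 0, 0, 0, 0, 0, 0, 0, 0, 0, 0, 0, 0, 0, 0, 0, 0, 0, 0, 0, 0, 0, 0, 0]
top mat [(array([418.3, 211.1]), 0.86, array([ 0.467, -0.309,  0.003]))]
top jar []
top lid []
top ball_0_center [(array([455.8, 140.9]), 0.67, array([ 0.684, -0.428,  0.02 ]))]
scene mat [(array([369.7, 274.1]), 0.86, array([ 0.467, -0.316,  0.003]))]
scene jar [(array([296.8, 225. ]), 0.72, array([ 0.446, -0.035,  0.05 ])), (array([313.1, 179.8]), 0.37, array([0.747, 0.243, 0.05 ]))]
scene lid [(array([323.8, 212.8]), 0.66, array([0.614, 0.029, 0.017])), (array([295.3, 225. ]), 0.36, array([0.482, 0.021, 0.017]))]
scene ball_0_center []
((418.37164306640625, 210.06944274902344), (39.65901184082031, 61.930912017822266), 82.14668273925781) [ 0.47054901 -0.30880417  0.003     ]
```

```bash
python3 -c "
from h import *
print(delta([.5027,-.3042,.1],[np.pi,0,3.279]),delta([.5027,-.3042,.026],[np.pi,0,3.279]))"
```

```text
[ 1.509e-01 -4.863e-01  1.393e-01 -1.000e-04 -1.000e-04 -3.419e-01] [ 1.509e-01 -4.863e-01  2.626e-01 -1.000e-04 -1.000e-04 -3.419e-01]
```

```bash
python3 -m pendant '[[[1,0.02,-0.08,0,0,0,-0.05],[1,0.05,-0.16,0,0,0,-0.1],[1,0.075,-0.24,0,0,0,-0.17],[1,0.1,-0.32,0,0,0,-0.22],[1,0.125,-0.4,0,0,0,-0.28],[1,0.151,-0.4863,0,0,0,-0.342],[1,0.151,-0.4863,0.05,0,0,-0.342],[1,0.151,-0.4863,0.11,0,0,-0.342],[1,0.151,-0.4863,0.16,0,0,-0.342],[1,0.151,-0.4863,0.16,0,0,-0.342]]]'
python3 -c "
from h import *
print(delta([.5027,-.3042,.0255],[np.pi,0,3.279]))"
```

```text
time: 14.05
tcp_pos: [0.5002, -0.3027, 0.0839]
tcp_rot: [3.138, -0.006, -3.004]
wrist_force: [-1.0, 0.9, -2.0]
opening: 0.0157
gripper_force: 30.0
[-0.0043 -0.0033  0.0973  0.0062 -0.0112 -0.0002]
```

```bash
python3 -m pendant '[[[1,0,0,0.03,0,0,0],[1,0,0,0.06,0,0,0],[1,0,0,0.085,0,0,0],[1,0,0,0.095,0,0,0],[1,0,0,0.1,0,0,0],[1,0,0,0.103,0,0,0],[1,0,0,0.103,0,0,0],[1,0,0,0.103,0,0,0],[1,0,0,0.103,0,0,0]]]'
```

```text
time: 14.95
tcp_pos: [0.5029, -0.3043, 0.0262]
tcp_rot: [-3.141, 0.001, -3.004]
wrist_force: [-0.2, 0.3, -1.9]
opening: 0.016
gripper_force: 30.0
```

Not touching yet (force unchanged); lower 2 mm more, then release and rise.

```bash
python3 -m pendant '[[[1,0,0,0.0015,0,0,0],[1,0,0,0.003,0,0,0],[1,0,0,0.003,0,0,0]]]'
python3 -m pendant '[[[-1,0,0,0,0,0,0],[-1,0,0,0,0,0,0],[-1,0,0,0,0,0,0],[-1,0,0,0,0,0,0],[-1,0,0,0,0,0,0],[-1,0,0,0,0,0,0]]]'
```

```text
time: 15.25
tcp_pos: [0.5029, -0.3042, 0.0246]
tcp_rot: [3.141, 0.0, -3.004]
wrist_force: [-1.6, 1.7, 5.6]
opening: 0.0158
gripper_force: 30.0
time: 15.85
tcp_pos: [0.5027, -0.3041, 0.0239]
tcp_rot: [-3.142, -0.0, -3.004]
wrist_force: [1.4, 0.4, -0.2]
opening: 0.0563
gripper_force: 0.0
```

```bash
python3 -m pendant '[[[-1,0,0,-0.02,0,0,0],[-1,0,0,-0.08,0,0,0],[-1,0,0,-0.16,0,0,0],[-1,0,0,-0.24,0,0,0],[-1,0,0,-0.3,0,0,0],[-1,0,0,-0.3,0,0,0],[-1,0,0,-0.3,0,0,0]]]'
python3 - <<'E'
from h import *
c=snap('wrist'); cv2.imwrite('pics/w8.png',c['image']); p,f,n=fit(c,(250,0,390,230),[.468,-.309,3.279]); print(p,f,n); print([(r['location'],r['conf']) for r in find_in('ball_0_center',c)])
t=snap('top'); print([(np.round(r['location'],1),round(r['conf'],2),onplane(t,r['location'],.017).round(3)) for r in find_in('lid',t)])
g=cv2.cvtColor(t['image'],6); q=g[140:180,290:330]; m=(q>205).astype(np.uint8); n,l,s,ce=cv2.connectedComponentsWithStats(m); i=1+np.argmax(s[1:,4]); print(s[i],ce[i]+[290,140],onplane(t,ce[i]+[290,140],.017))
print(delta([.54,.08,.20],[np.pi,0,3.1]))
E
```

```text
time: 16.55
tcp_pos: [0.503, -0.3044, 0.2053]
tcp_rot: [-3.141, 0.002, -3.004]
wrist_force: [-1.6, 1.4, -0.6]
opening: 0.0872
gripper_force: 0.0
[ 0.46711699 -0.30908288  3.27534899] 333.4470588235294 4591.0
[([243.0, 287.4], 0.67)]
[(array([309.5, 160.5]), 0.46, array([0.627, 0.028, 0.017]))]
[ 11  11  15  15 164] [307.77439024 158.05487805] [0.63443205 0.03334277 0.017     ]
[-0.1503  0.6249  0.0049  0.0014 -0.0039  0.342 ]
```

```bash
python3 -c "
from h import *
print(delta([.71,.033,.205],[np.pi,0,3.1]))"
```

```text
[-0.4202  0.5085 -0.004   0.0014 -0.0039  0.342 ]
```

```bash
python3 -m pendant '[[[-1,-0.04,0.05,0,0,0,0.04],[-1,-0.09,0.11,0,0,0,0.08],[-1,-0.14,0.17,0,0,0,0.12],[-1,-0.19,0.23,0,0,0,0.16],[-1,-0.24,0.29,0,0,0,0.2],[-1,-0.29,0.35,0,0,0,0.24],[-1,-0.34,0.41,0,0,0,0.28],[-1,-0.39,0.47,0,0,0,0.32],[-1,-0.42,0.5085,0,0,0,0.342],[-1,-0.42,0.5085,0,0,0,0.342]]]'
python3 -m pendant '[[[-1,0,0,0,0,0,0],[-1,0,0,0,0,0,0]]]'
python3 - <<'E'
from h import *
c=snap('wrist'); cv2.imwrite('pics/w9.png',c['image'])
for q,z in dict(lid=.02,jar_mouth=.105,ball_0_center=.02).items(): print(q,[(np.round(r['location'],1),round(r['conf'],2),onplane(c,r['location'],z).round(3)) for r in find_in(q,c)])
P=proj(c,[.634,.033,.017]); print(P); x,y=P.astype(int); g=cv2.cvtColor(c['image'],6)
for th in (190,205,215):
    m=np.zeros_like(g); m[y-50:y+50,x-50:x+50]=(g[y-50:y+50,x-50:x+50]>th); n,l,s,ce=cv2.connectedComponentsWithStats(m); i=1+np.argmax(s[1:,4]); cn=cv2.findContours((l==i).astype(np.uint8),0,1)[0][0]; e=cv2.fitEllipse(cv2.convexHull(cn)); print(th,s[i],e,onplane(c,e[0],.016))
F=[proj(c,[.634+.026*np.cos(t),.033+.026*np.sin(t),.017]) for t in np.linspace(0,6.3,40)]; print('pred flange',np.min(F,0),np.max(F,0))
E
```

```text
time: 17.75
tcp_pos: [0.7112, 0.0392, 0.2012]
tcp_rot: [3.14, -0.003, 3.107]
wrist_force: [-0.9, 0.9, -0.2]
opening: 0.0865
gripper_force: 0.0
time: 17.95
tcp_pos: [0.7099, 0.0309, 0.2033]
tcp_rot: [-3.14, -0.001, 3.098]
wrist_force: [0.2, -0.1, 0.4]
opening: 0.0873
gripper_force: 0.0
lid [(array([318. , 119.9]), 0.69, array([0.635, 0.032, 0.02 ]))]
jar_mouth [(array([274.4,   0. ]), 0.49, array([ 0.536, -0.   ,  0.105]))]
ball_0_center [(array([275.2,   2.1]), 0.46, array([ 0.504, -0.01 ,  0.02 ]))]
[319.06700664 119.26365982]
190 [ 299   97   42   44 1434] ((320.00006103515625, 118.41552734375), (41.968353271484375, 43.29677963256836), 179.15467834472656) [0.63301914 0.03418169 0.016     ]
205 [ 300   97   41   43 1384] ((320.00238037109375, 118.35020446777344), (41.391845703125, 42.22093200683594), 175.7672119140625) [0.63294184 0.0341879  0.016     ]
215 [ 300   98   41   42 1341] ((320.0108947753906, 118.33342742919922), (40.60158157348633, 41.74578857421875), 176.5309295654297) [0.63292241 0.03419916 0.016     ]
pred flange [297.76837568  96.98456803] [340.32692222 140.84951968]
```

```bash
python3 -c "
from h import *
print(T_tool()[:3,3],delta([.634,.034,.0205],[np.pi,0,3.1]))"
```

```text
[0.7102307  0.03141491 0.2042324 ] [ 1.272e-01 -1.200e-03  3.062e-01 -0.000e+00  3.000e-04 -3.000e-03]
```

```bash
python3 -m pendant '[[[-1,0.07,-0.001,0.03,0,0,0],[-1,0.127,-0.0022,0.08,0,0,0],[-1,0.127,-0.0022,0.15,0,0,0],[-1,0.127,-0.0022,0.22,0,0,0],[-1,0.127,-0.0022,0.27,0,0,0],[-1,0.127,-0.0022,0.295,0,0,0],[-1,0.127,-0.0022,0.306,0,0,0],[-1,0.127,-0.0022,0.306,0,0,0],[-1,0.127,-0.0022,0.306,0,0,0]]]'
```

```text
time: 19.05
tcp_pos: [0.6355, 0.0343, 0.022]
tcp_rot: [3.141, 0.002, 3.1]
wrist_force: [0.3, -0.3, 0.0]
opening: 0.087
gripper_force: 0.0
```

```bash
python3 -m pendant '[[[1,0,0,0,0,0,0],[1,0,0,0,0,0,0],[1,0,0,0,0,0,0],[1,0,0,0,0,0,0],[1,0,0,0,0,0,0],[1,0,0,0,0,0,0],[1,0,0,0,0,0,0],[1,0,0,0,0,0,0],[1,0,0,0,0,0,0],[1,0,0,0,0,0,0]]]'
```

```text
time: 20.05
tcp_pos: [0.6343, 0.0345, 0.0203]
tcp_rot: [-3.142, -0.0, 3.1]
wrist_force: [-0.2, 0.1, -0.3]
opening: 0.017
gripper_force: 30.0
```

```bash
python3 -m pendant '[[[1,0,0,-0.04,0,0,0],[1,0,0,-0.12,0,0,0],[1,0,0,-0.2,0,0,0],[1,0.04,-0.03,-0.28,0,0,0],[1,0.1,-0.06,-0.3,0,0,0],[1,0.14,-0.08,-0.3,0,0,0],[1,0.14,-0.08,-0.3,0,0,0],[1,0.14,-0.08,-0.3,0,0,0],[1,0.14,-0.08,-0.3,0,0,0]]]'
python3 - <<'E'
from h import *
c=snap('wrist'); cv2.imwrite('pics/w10.png',c['image']); T=T_tool(); print(T[:3,3])
P=proj(c,[.4565,-.01,.105]); print('pred centre',P); x,y=P.astype(int); g=cv2.cvtColor(c['image'],6)
x0,x1,y0,y1=x-50,x+50,max(y-50,0),y+50; q=cv2.GaussianBlur(g[y0:y1,x0:x1],(3,3),0)
best=[]
for th in (120,140,160):
    m=(q<th).astype(np.uint8); n,l,s,ce=cv2.connectedComponentsWithStats(m); i=l[y-y0,x-x0]
    cn=max(cv2.findContours((l==i).astype(np.uint8),0,1)[0],key=len); e=cv2.fitEllipse(cv2.convexHull(cn)); px=np.array(e[0])+[x0,y0]; print(th,i,s[i],e[1],px,onplane(c,px,.105))
In=[proj(c,[.4565+.019*np.cos(t),-.01+.019*np.sin(t),.105]) for t in np.linspace(0,6.3,60)]; print('pred bore',np.min(In,0)-[x0,y0],np.ptp(In,0))
print([(r['location'],r['conf'],onplane(c,r['location'],.03)) for r in find_in('ball_0_center',c)])
E
```

```text
time: 20.95
tcp_pos: [0.5488, -0.0093, 0.2002]
tcp_rot: [-3.142, -0.0, 3.101]
wrist_force: [0.9, 0.1, -0.8]
opening: 0.0171
gripper_force: 30.0
[ 0.54887601 -0.00930303  0.20001694]
pred centre [314.85012091  97.59857944]Traceback (most recent call last):
  File "<stdin>", line 8, in <module>
cv2.error: OpenCV(4.12.0) /io/opencv/modules/imgproc/src/shapedescr.cpp:361: error: (-201:Incorrect size of input array) There should be at least 5 points to fit the ellipse in function 'fitEllipseNoDirect'
```

```bash
python3 - <<'E'
from h import *
c=snap('wrist'); g=cv2.cvtColor(c['image'],6)
print(list(g[97,258:374:2])); print(list(g[40:156:2,315]))
print([(np.round(r['location']),round(r['conf'],2),onplane(c,r['location'],.03).round(3)) for r in find_in('ball_0_center',c)],[(np.round(r['location']),round(r['conf'],2)) for r in find_in('jar_mouth',c)])
for r in(.019,.024):
    I=[proj(c,[.4565+r*np.cos(t),-.01+r*np.sin(t),.105]) for t in np.linspace(0,6.3,60)]; print(r,np.min(I,0),np.max(I,0))
E
```

```text
[np.uint8(167), np.uint8(167), np.uint8(169), np.uint8(171), np.uint8(170), np.uint8(170), np.uint8(170), np.uint8(163), np.uint8(138), np.uint8(202), np.uint8(217), np.uint8(218), np.uint8(217), np.uint8(218), np.uint8(218), np.uint8(208), np.uint8(232), np.uint8(233), np.uint8(170), np.uint8(208), np.uint8(235), np.uint8(234), np.uint8(234), np.uint8(234), np.uint8(234), np.uint8(234), np.uint8(209), np.uint8(134), np.uint8(143), np.uint8(148), np.uint8(148), np.uint8(149), np.uint8(141), np.uint8(224), np.uint8(234), np.uint8(234), np.uint8(234), np.uint8(234), np.uint8(227), np.uint8(138), np.uint8(227), np.uint8(234), np.uint8(209), np.uint8(228), np.uint8(228), np.uint8(228), np.uint8(228), np.uint8(229), np.uint8(228), np.uint8(208), np.uint8(145), np.uint8(165), np.uint8(171), np.uint8(171), np.uint8(170), np.uint8(172), np.uint8(172), np.uint8(171)]
[np.uint8(171), np.uint8(171), np.uint8(171), np.uint8(172), np.uint8(171), np.uint8(171), np.uint8(172), np.uint8(171), np.uint8(145), np.uint8(209), np.uint8(228), np.uint8(227), np.uint8(228), np.uint8(227), np.uint8(226), np.uint8(226), np.uint8(234), np.uint8(227), np.uint8(107), np.uint8(142), np.uint8(232), np.uint8(234), np.uint8(234), np.uint8(234), np.uint8(234), np.uint8(232), np.uint8(168), np.uint8(146), np.uint8(145), np.uint8(147), np.uint8(144), np.uint8(127), np.uint8(190), np.uint8(234), np.uint8(234), np.uint8(235), np.uint8(235), np.uint8(234), np.uint8(234), np.uint8(234), np.uint8(229), np.uint8(234), np.uint8(229), np.uint8(180), np.uint8(215), np.uint8(217), np.uint8(217), np.uint8(217), np.uint8(217), np.uint8(217), np.uint8(217), np.uint8(190), np.uint8(124), np.uint8(118), np.uint8(164), np.uint8(167), np.uint8(167), np.uint8(167)]
[] [(array([314., 105.]), 0.61)]
0.019 [293.50531789  74.83680667] [336.34599936 119.58704301]
0.024 [287.8790398   68.75314204] [341.97699552 125.27537153]
```

```bash
python3 -c "
from h import *
print(delta([.4567,-.0103,.117],[np.pi,0,3.1]))"
```

```text
[ 0.153  -0.0072  0.1383 -0.0016 -0.0015  0.0012]
```

```bash
python3 -m pendant '[[[1,0.07,-0.003,0,0,0,0],[1,0.153,-0.0072,0,0,0,0],[1,0.153,-0.0072,0.03,0,0,0],[1,0.153,-0.0072,0.07,0,0,0],[1,0.153,-0.0072,0.1,0,0,0],[1,0.153,-0.0072,0.12,0,0,0],[1,0.153,-0.0072,0.13,0,0,0],[1,0.153,-0.0072,0.1383,0,0,0],[1,0.153,-0.0072,0.1383,0,0,0],[1,0.153,-0.0072,0.1383,0,0,0]]]'
```

```text
time: 22.15
tcp_pos: [0.4569, -0.0105, 0.1178]
tcp_rot: [-3.142, 0.0, 3.1]
wrist_force: [0.5, -0.7, 0.2]
opening: 0.0171
gripper_force: 30.0
```

```bash
python3 -m pendant '[[[1,0,0,0.0015,0,0,0],[1,0,0,0.003,0,0,0],[1,0,0,0.003,0,0,0],[1,0,0,0.003,0,0,0]]]'
```

```text
time: 22.55
tcp_pos: [0.4565, -0.0105, 0.1157]
tcp_rot: [3.142, 0.0, 3.1]
wrist_force: [-1.1, 0.8, -0.8]
opening: 0.0171
gripper_force: 30.0
```

One millimetre more, then release.

```bash
python3 -m pendant '[[[1,0,0,0.001,0,0,0],[1,0,0,0.0015,0,0,0],[1,0,0,0.0015,0,0,0]]]'
python3 -m pendant '[[[-1,0,0,0,0,0,0],[-1,0,0,0,0,0,0],[-1,0,0,0,0,0,0],[-1,0,0,0,0,0,0],[-1,0,0,0,0,0,0],[-1,0,0,0,0,0,0],[-1,0,0,0,0,0,0]]]'
python3 -m pendant '[[[-1,0,0,-0.03,0,0,0],[-1,0,0,-0.09,0,0,0],[-1,-0.06,0,-0.16,0,0,0],[-1,-0.15,0,-0.16,0,0,0],[-1,-0.15,0,-0.16,0,0,0],[-1,-0.15,0,-0.16,0,0,0]]]'
python3 - <<'E'
from h import *
c=snap('wrist'); g=cv2.cvtColor(c['image'],6); cv2.imwrite('pics/w11.png',c['image'])
print([(q,np.round(r['location'],1),round(r['conf'],2),onplane(c,r['location'],.12).round(3)) for q in('lid','lid_seat','jar') for r in find_in(q,c)[:1]])
P=proj(c,[.4565,-.01,.112]); print(P); x,y=P.astype(int)
for r,z in((.026,.112),(.045,.06)):
    I=[proj(c,[.4565+r*np.cos(t),-.01+r*np.sin(t),z]) for t in np.linspace(0,6.3,60)]; print(r,np.min(I,0),np.max(I,0))
x0,y0=x-70,max(0,y-70); e=cv2.HoughCircles(cv2.resize(g[y0:y+70,x0:x+70],None,fx=3,fy=3),cv2.HOUGH_GRADIENT,1,10,param1=80,param2=25,minRadius=20,maxRadius=170); print((e[0][:6]/3+[x0,y0,0]).round(1))
E
```

```text
time: 22.85
tcp_pos: [0.4566, -0.0106, 0.1152]
tcp_rot: [3.141, 0.0, 3.1]
wrist_force: [-3.0, -0.7, 6.2]
opening: 0.0168
gripper_force: 30.0
time: 23.55
tcp_pos: [0.4565, -0.0105, 0.1147]
tcp_rot: [-3.142, -0.0, 3.1]
wrist_force: [0.0, -0.9, -0.2]
opening: 0.0653
gripper_force: 0.0
time: 24.15
tcp_pos: [0.5471, -0.0144, 0.2099]
tcp_rot: [-3.139, -0.001, 3.1]
wrist_force: [-1.3, -1.3, -0.4]
opening: 0.087
gripper_force: 0.0
[('lid', array([319.4, 101.2]), 0.92, array([ 0.458, -0.011,  0.12 ])), ('lid_seat', array([316.8,  97.4]), 0.74, array([ 0.455, -0.013,  0.12 ])), ('jar', array([328.1, 124.9]), 0.73, array([ 0.479, -0.005,  0.12 ]))]
[320.85783196  99.80364345]
0.026 [291.93340849  69.01153931] [349.79248355 129.3706896 ]
0.045 [279.19982384  59.78923411] [362.39279836 146.32770335]
[[321.5 104.5  39.4]
 [321.2 101.2  39.4]
 [324.8 103.2  42.9]
 [317.2 103.2  43.7]
 [321.8 108.2  39.4]
 [327.8 105.5  46.5]]
```

```bash
python3 -m pendant '[[[-1,0,0,0,0,0,0],[-1,0,0,0,0,0,0],[-1,0,0,0,0,0,0]]]'; python3 -c "
from rig import robot
print(robot.close_job())"
```

```text
time: 24.65
tcp_pos: [0.5461, -0.0141, 0.2109]
tcp_rot: [3.141, 0.0, 3.1]
wrist_force: [-0.4, 0.5, -0.1]
opening: 0.0869
gripper_force: 0.0
the job is handed in; nothing more can be done
None
```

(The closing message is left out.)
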